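# Turn the leaf of the metal-sample book

### The arm

A 6-joint arm with a two-finger parallel gripper is mounted at the origin on the work surface. World frame = base frame: x ahead of the robot, y to its left, z up, the work surface at z = 0. Lengths are in m, angles in rad, forces in N, time in s.
With the tool pointing down it reaches from about 0.375 to 0.75 m from the base axis. Payload 9 kg.
Tool frame: the origin (TCP) lies on the centre line of the jaws, within the pads' length; the fingertips stand 17 mm ahead of it and the grasp point (between the pads) lies 2 mm behind it (manip.tcp_to_tips is the distance from the TCP to the fingertips, in m); z points along the fingers, y is the direction in which the jaws open and shut (so a half turn about z gives the same grasp; the last joint's range is limited). The gripper opens to 85 mm and grips with 20 to 120 N. Pads are 22 mm wide; open, the fingers measure 114 mm over their backs; the gripper's body (76 mm by 85 mm) begins 54 mm behind the grasp point. The pads swing forward as they close: fully open they stand 13 mm farther back than shut.
Start: joints at [0.993, 0.104, 0.097, 1.564, 0, 1.353], TCP at [0.211, 0.562, 0.248] pointing down, gripper open.
Joint ranges: [-2.99, 2.99], [-0.84, 1.86], [-1.1, 1.16], [-1.84, 2.11], [-1.51, 1.56], [-3.14, 3.14]. Speed limits (rad/s): [2.22, 2.22, 2.57, 3.14, 3.14, 3.14].

### API

Orientations are given as a rotation vector (axis times angle).
In Python, from workcell import manip gives the robot as it stands. The module is installed in compiled form; this text tells all that it offers.
- The arm moves only by the shell command python3 -m creep 'ROWS' [FORCE]. ROWS is JSON, one flat list of numbers, 5 for each row, row after row: the shift along the tool's x, y, z in mm, then the turn about the tool's z in degrees, then the gripper command: -1 is fully open, 1 is shut, values between are in proportion. A call has 1 to 8 rows; each row shifts and turns the pose as measured when the row begins, along the tool's axes as they then stand; what a row does not reach is not made up. A row lasts 1/12 s, in which the tool goes at most 41.7 mm and 7.16 degrees, less where a joint would pass 70% of its speed; a pose out of reach is approached as far as the arm can. A call with a gripper value outside its range is refused whole. The fingers move at their own pace and stop on an object; FORCE is the grip in N (left out, the last holds). Time passes only in rows, so rows that do not move let the fingers close. It gives the time, the measured TCP pose, the force and the opening at its end, in the units of the state.
- manip.get_state(): the state, without advancing time (a new reading comes with each control period).
- manip.get_image(name): name is "scene" or "side" or "wrist"; returns (picture, depth): 420x560x3 uint8, red, green, blue; 420x560 float32, m along the optical axis (not along the pixel's ray), 0 where there is no reading.
- manip.camera_params(name): a dict with "fx", "fy", "cx", "cy" (pixels), "origin" and "orientation" of the camera in the world. Camera axes: x right, y up, looking along -z (the intrinsics and any distortion apply to the point x, -y, -z); pixel columns grow to the right and rows downward; lengths in m; the calibration is good to about 2 mm. A picture is of the moment at which its call begins: read the wrist's pose just before it. camera_params takes no time and is no camera call; for the wrist camera it gives the pose at the moment of the call.
- manip.finish_job(): hands the job in, once; it reports no verdict.
The state is a dict: "clock": time; "qpos": joint angles; "qd": joint speeds; "tau": joint torques, N m; "tool_pos": TCP position; "ee_rot": TCP orientation; "ft_force": force on the tool from outside, world axes, zero at the start; "torque": the same for the moment, N m; "gripper_width": finger opening in m.
Only numpy, scipy, OpenCV 4.12 (cv2) and the standard library are available. Lean on these libraries where they do the work, as an engineer would, in place of code of your own. Each camera call takes 0.05 s, during which the arm holds its last target. There are 200 camera calls.

### The job

On the teacher's bench stands a book of metal samples whose single plywood leaf has been left ajar. Push the leaf up and over the spine with the fingertips, and press it down until it lies fully flat on the other side, then move clear. Never pinch the leaf, do not lift or shove the book's stand, and leave the bottle, the bowl and the pot alone.

Things in the scene. Friction and masses are not known exactly. Their poses are not given: they have to be found in the camera images.
- book: The book's stand: loose heavy wooden block (1.4 kg), 170 x 170 mm, top 30 mm above the bench, round metal samples on its pages. Origin: centre of its underside. x runs along the spine; the leaf lies at first on its +y side and has to go to its -y side. The spine (hinge line) is at y = 0, 35 mm above the origin, between two small steel posts at x = +-81 mm, 42 mm high.
- leaf (a joint): Angle of the leaf about the spine (rad): 0 = flat over the +y page, 1.57 = upright, 3.14 = flat over the -y page (hard stops at both ends, where the leaf lies level 35 mm above the bench). Starts ajar at 0.22 to 0.5. The hinge is stiff: the leaf stays at any angle it is left at, never falls by itself, and takes 1 to 2 N at the tab to turn.
- leaf_hinge (a point): Point on the hinge line, midway along the spine, 35 mm above the bench.
- leaf_mid (a point): Centre of the leaf's main board, 63 mm out from the hinge line. Plywood, 5 mm thick, 146 mm along the spine, reaching from 6 to 120 mm out from the hinge line, plus the tab; about 90 g. Its x axis runs along the spine, y from the hinge out to the tab, z normal to the board.
- leaf_tab (a point): Middle of the leaf's thumb tab: 50 mm along the spine, 5 mm thick, reaching from 120 to 140 mm out from the hinge line, in the leaf's plane; this point is 130 mm out. The stand ends 85 mm out, so the tab and the leaf's outer 35 mm overhang the bench freely and a fingertip can go under them from outside.
- wash_bottle: Bystander: white plastic bottle, 66 mm across, 190 mm tall, standing beyond the +x end of the stand, on its -y side. Origin: centre of its underside.
- bowl: Bystander: white porcelain bowl, 100 mm across, 45 mm tall, on the -y side of the stand. Origin: centre of its underside.
- pot: Bystander: black plastic beaker, 50 mm across, 50 mm tall, beyond the +x end of the stand, on its +y side. Origin: centre of its underside.

How it is judged:
By the outcome, as a careful person would: the job done as asked, in the order asked, and still so for the second after the job is handed in, with the robot touching nothing.
It also fails if it takes over 54 s, if anything falls off the work surface, if the arm or the gripper's body presses on something with over 40 N, if the wrist force passes 120 N, or if a joint passes its speed limit or range.

## Working session

There is one attempt and no reset: what is moved stays moved. The work goes in short steps, Python scripts to look and compute and a shell command to move; the robot and the scene stay as the last step left them, time stands still between calls to the robot, and variables do not carry over. Pictures are saved under pics/ and viewed, about 8 in all and at most 12, crops included, and the job is handed in when it is done.

```bash
mkdir -p pics
cat > h.py <<'E'
import numpy as np, cv2
from workcell import manip
from scipy.spatial.transform import Rotation as R
def cam(n):
    p=manip.camera_params(n); im,d=manip.get_image(n); return p,im,d
def rot(p):
    o=np.array(p["orientation"],float)
    return o if o.shape==(3,3) else R.from_rotvec(o).as_matrix()
def pts(p,d):
    v,u=np.mgrid[:d.shape[0],:d.shape[1]]
    c=np.stack([(u-p["cx"])/p["fx"]*d,-(v-p["cy"])/p["fy"]*d,-d],-1)
    return c@rot(p).T+np.array(p["origin"])
def save(n,im): cv2.imwrite("pics/"+n,im[...,::-1])
E
python3 - <<'E'
from h import *
for n in ("scene","side"):
    p,im,d=cam(n); save(n+"0.png",im); np.savez(n+"0.npz",im=im,d=d,P=pts(p,d)); print(n,p)
s=manip.get_state(); print(s)
E
```

```text
scene {'fx': 416.1355312107278, 'fy': 416.1355312107278, 'cx': 282.26928691517173, 'cy': 206.27303055061947, 'origin': array([1.08287971, 0.12536083, 0.65513868]), 'orientation': array([0.44294376, 0.65398364, 1.84255568])}
side {'fx': 500.301192878083, 'fy': 500.301192878083, 'cx': 281.6841566719888, 'cy': 206.5456044923269, 'origin': array([ 0.48722203, -0.79061403,  0.5990811 ]), 'orientation': array([ 0.94372469, -0.07796379, -0.15027972])}
{'clock': 0.1, 'qpos': array([9.93306653e-01, 1.04630904e-01, 9.65803263e-02, 1.56391339e+00,
       1.55571004e-05, 1.35308857e+00]), 'qd': array([-0.00076233, -0.00358088,  0.00257308,  0.00055381,  0.00093273,
       -0.00142453]), 'tau': array([ 5.29210272e-03, -5.58209646e+01,  5.04720140e+01,  1.30291472e-02,
       -2.89999471e-04, -1.22837292e-05]), 'tool_pos': array([0.21108215, 0.56135563, 0.24762348]), 'ee_rot': array([-5.62017431e-01, -3.09043805e+00,  1.68133874e-03]), 'ft_force': array([ 0.17096951, -0.03264141, -0.4437946 ]), 'torque': array([-0.01609897,  0.04911637, -0.03207491]), 'gripper_width': 0.0850602810987001}
```

View pics/scene0.png

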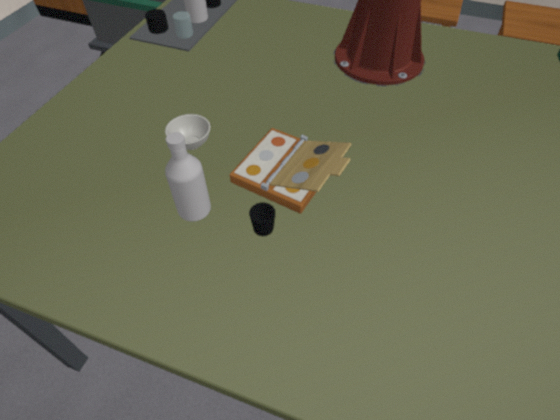

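View pics/side0.png

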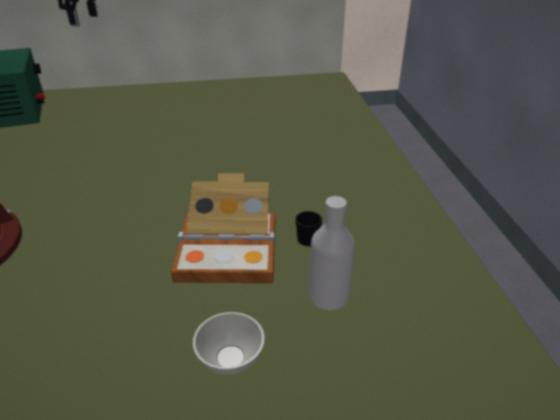

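The scene picture shows the spine posts at about (266,185) and (304,138), the tab near (342,162), the bottle (188,185), the bowl (188,132) and the pot (262,219). The side picture shows the posts at (181,235) and (272,236) and the tab at (231,178).

Run:
```python
from h import *
for n,L in (("scene",dict(postA=(266,185),postB=(304,138),tab=(342,164),leafA=(322,150),leafB=(301,177),pageL=(254,170),pageL2=(278,142),bottle=(188,190),bowl=(188,120),pot=(262,213),c1=(232,178),c2=(302,206),c3=(272,131))),
            ("side",dict(postB=(181,235),postA=(272,236),tab=(231,178),leafB=(204,205),leafA=(253,206),leafM=(229,206),pg1=(195,257),pg2=(254,257),bowlrim=(229,319),bottle=(331,260),pot=(308,215)))):
    z=np.load(n+"0.npz"); P=z["P"]
    print(n)
    for k,(u,v) in L.items(): print(k,np.round(np.nanmedian(P[v-1:v+2,u-1:u+2].reshape(-1,3),axis=0),3))
# leaf plane fit from samples/board region in side view; spine
z=np.load("side0.npz");P=z["P"];Q=P[188:228,198:264].reshape(-1,3)
c=Q.mean(0);n=np.linalg.svd(Q-c)[2][2];print("leaf n",n*np.sign(n[2]),c,np.abs((Q-c)@n).max())
# bystanders: points above table per height
for n in("scene","side"):
    P=np.load(n+"0.npz")["P"];m=(P[...,2]>.012)&(P[...,2]<.25)&(abs(P[...,0]-.5)<.3)&(P[...,1]<.4)&(P[...,1]>-.4)
    k,l,st,ce=cv2.connectedComponentsWithStats(m.astype(np.uint8))
    for i in range(1,k):
        if st[i,4]>150:
            q=P[l==i];print(n,st[i],q.min(0).round(3),q.max(0).round(3))
```

```text
scene
postA [ 0.586 -0.1    0.043]
postB [ 0.428 -0.075  0.041]
tab [0.521 0.031 0.087]
leafA [ 0.474 -0.021  0.065]
leafB [ 0.561 -0.037  0.065]
pageL [ 0.546 -0.143  0.033]
pageL2 [ 0.449 -0.126  0.032]
bottle [ 0.687 -0.208  0.096]
bowl [ 0.454 -0.347  0.035]
pot [ 0.64  -0.088  0.026]
c1 [ 0.575 -0.181  0.024]
c2 [ 0.599 -0.02   0.028]
c3 [ 0.421 -0.153  0.032]
side
postB [ 0.424 -0.083  0.041]
postA [ 0.582 -0.113  0.041]
tab [0.523 0.023 0.083]
leafB [ 0.468 -0.026  0.061]
leafA [ 0.557 -0.043  0.06 ]
leafM [ 0.513 -0.036  0.061]
pg1 [ 0.446 -0.135  0.031]
pg2 [ 0.545 -0.15   0.03 ]
bowlrim [ 0.492 -0.286  0.036]
bottle [ 0.648 -0.26   0.106]
pot [ 0.657 -0.062  0.042]
leaf n [0.07086783 0.47662546 0.87624535] [ 0.51574186 -0.04139214  0.06066643] 0.11266397211611838
scene [ 165  114   46  105 3411] [ 0.442 -0.375  0.012] [ 0.694 -0.193  0.194]
scene [ 230  128  122   84 5874] [ 0.408 -0.187  0.012] [0.603 0.042 0.091]
scene [249 203  27  31 643] [ 0.631 -0.103  0.012] [ 0.682 -0.055  0.055]
side [ 171  173  104  108 9116] [ 0.404 -0.193  0.012] [0.598 0.04  0.089]
side [ 295  196   60  110 4288] [ 0.624 -0.265  0.012] [ 0.689 -0.059  0.191]
side [ 193  312   71   63 2528] [ 0.44  -0.379  0.012] [ 0.538 -0.279  0.047]
```

```bash
python3 -m creep '[0,0,0,7.1,1, 0,0,0,7.1,1, 0,0,0,7.1,1, 0,0,0,7.1,1, 0,0,0,7.1,1, 0,0,0,7.1,1, 0,0,0,7.1,1, 0,0,0,7.1,1]' 40
python3 -m creep '[0,0,0,7.1,1, 0,0,0,7.1,1, 0,0,0,7.1,1, 0,0,0,0,1]'
cat >> h.py <<'E'
H=np.array([.505,-.092,.035]); a=np.arctan2(-.0275,.158)
B=np.array([[np.cos(a),np.sin(a),0],[-np.sin(a),np.cos(a),0],[0,0,1]])
def st():
    s=manip.get_state(); r=R.from_rotvec(s["ee_rot"]).as_matrix(); p=B@(s["tool_pos"]-H)*1000
    yaw=np.degrees(np.arctan2(*(B@r[:,0])[[1,0]]))
    print("t %.1f TCP in book axes from hinge mm"%s["clock"],p.round(1),"tip z above hinge",round(p[2]-1000*manip.tcp_to_tips,1),"toolx yaw",yaw.round(1),"tilt",(r[:,2]).round(3),"F",(B@s["ft_force"]).round(1),"w",round(s["gripper_width"],3))
E
python3 -c "from h import *;st()"
```

```text
clock: 0.77
tool_pos: [0.2101, 0.5599, 0.2435]
ee_rot: [1.977, 2.44, -0.013]
ft_force: [0.1, 0.5, 0.7]
gripper_width: 0.0002
clock: 1.1
tool_pos: [0.2096, 0.5591, 0.2415]
ee_rot: [2.401, 2.02, -0.018]
ft_force: [-0.2, -0.1, 1.1]
gripper_width: -0.0001
t 1.1 TCP in book axes from hinge mm [-402.6  590.8  206.5] tip z above hinge 189.5 toolx yaw 90.0 tilt [-0.006 -0.01  -1.   ] F [-0.2 -0.2  1.1] w -0.0
```

```bash
python3 -m creep '[-26,25,0,0,1, -26,25,0,0,1, -26,25,0,0,1, -26,25,0,0,1, -26,25,0,0,1, -26,25,0,0,1, -26,25,0,0,1, -26,25,0,0,1]'
python3 -m creep '[-26,25,0,0,1, -26,25,0,0,1, -26,25,0,0,1, -26,25,0,0,1, -26,25,0,0,1, -26,25,0,0,1, -26,25,0,0,1, 0,0,0,0,1]'
python3 -c "from h import *;st()"
```

```text
clock: 1.77
tool_pos: [0.3755, 0.3172, 0.2386]
ee_rot: [2.354, 2.077, -0.025]
ft_force: [1.1, 0.5, 0.2]
gripper_width: -0.0002
clock: 2.43
tool_pos: [0.5369, 0.1002, 0.2379]
ee_rot: [2.319, 2.115, -0.025]
ft_force: [0.8, -0.3, 0.6]
gripper_width: -0.0007
t 2.4 TCP in book axes from hinge mm [ -1.6 194.8 202.9] tip z above hinge 185.9 toolx yaw 94.6 tilt [-0.01  -0.013 -1.   ] F [ 0.9 -0.2  0.6] w -0.001
```

```bash
python3 -m creep '[0,0,26,1.6,1, 0,0,26,1.6,1, 0,0,26,1.6,1, 0,0,26,0,1, 0,0,26,0,1, 0,0,24,0,1, 0,0,0,0,1]'
python3 - <<'E'
from h import *
st()
p,im,d=cam("side");P=pts(p,d);save("side1.png",im[120:330,130:410].repeat(2,0).repeat(2,1))
Q=(P-H)@B.T*1000
m=(abs(Q[...,0])<23)&(Q[...,2]>10)&(Q[...,2]<70)&(Q[...,1]>20)&(Q[...,1]<150)
q=Q[m]
th=np.arctan2(q[:,2],q[:,1]);r=np.hypot(q[:,1],q[:,2]);k=r<137
print("theta",np.median(th[k]),"rmax",np.percentile(r[k],99))
E
```

```text
clock: 3.02
tool_pos: [0.5365, 0.0952, 0.0777]
ee_rot: [2.384, 2.04, -0.023]
ft_force: [-0.7, 0.6, -1.3]
gripper_width: -0.0003
t 3.0 TCP in book axes from hinge mm [ -1.1 189.9  42.7] tip z above hinge 25.7 toolx yaw 91.0 tilt [-0.009 -0.013 -1.   ] F [-0.8  0.4 -1.3] w -0.0
theta 0.40781784474686406 rmax 135.14189348294448
```

View pics/side1.png

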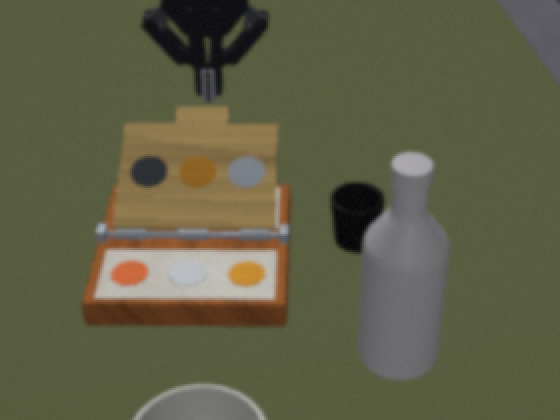

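The picture shows the shut fingers at (205,85) in the crop, right behind the tab at (202,115), and nothing has been touched yet. I'll close in now, then push inward and up.

```bash
python3 -m creep '[-20,0,0,0,1, -18,0,0,0,1, -4,0,0,0,1, -4,0,-3,0,1, -4,0,-4,0,1, -5,0,-6,0,1]'
python3 -c "from h import *;st()"
```

```text
clock: 3.57
tool_pos: [0.5312, 0.0426, 0.1023]
ee_rot: [2.369, 2.054, -0.01]
ft_force: [-1.8, 12.5, 4.3]
gripper_width: 0.0001
t 3.6 TCP in book axes from hinge mm [  2.8 137.1  67.3] tip z above hinge 50.3 toolx yaw 91.7 tilt [-0.001 -0.009 -1.   ] F [-3.9 12.   4.3] w 0.0
```

Run:
```python
from h import *
st()
p,im,d=cam("side");save("side2.png",im[120:330,130:410].repeat(2,0).repeat(2,1))
Q=(pts(p,d)-H)@B.T*1000
m=(abs(Q[...,0])<23)&(Q[...,2]>10)&(Q[...,2]<70)&(Q[...,1]>20)&(Q[...,1]<115)
q=Q[m];print("theta",np.median(np.arctan2(q[:,2],q[:,1])))
st()
```

```text
t 3.6 TCP in book axes from hinge mm [  2.8 137.1  67.3] tip z above hinge 50.3 toolx yaw 91.7 tilt [-0.001 -0.009 -1.   ] F [-3.9 12.   4.3] w 0.0
theta 0.4833203556758173
t 3.6 TCP in book axes from hinge mm [  3.5 136.5  69.1] tip z above hinge 52.1 toolx yaw 91.7 tilt [ 0.001 -0.01  -1.   ] F [-2.6  4.6  3.2] w -0.0
```

View pics/side2.png

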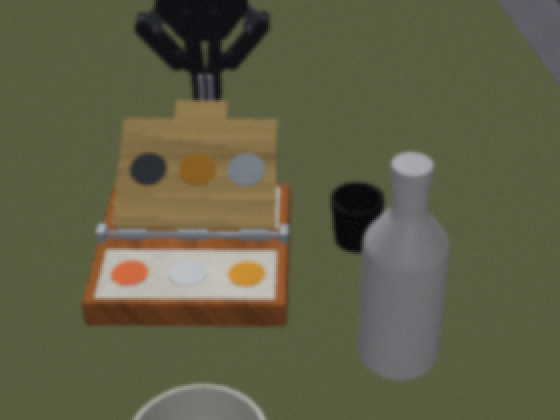

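The leaf has risen from about 0.39 to 0.46 and the stand (corner at (85,320)) has not moved. The tip is only about 8 mm below the edge, so I'll push mostly inward and let the edge climb.

```bash
python3 -m creep '[-4,0,2,0,1, -4,0,1,0,1, -5,0,0,0,1]'
python3 -c "from h import *;st()"
```

```text
clock: 3.87
tool_pos: [0.5323, 0.0369, 0.1075]
ee_rot: [2.364, 2.067, 0.016]
ft_force: [-0.3, 15.7, 6.0]
gripper_width: 0.0002
t 3.9 TCP in book axes from hinge mm [  4.8 131.7  72.5] tip z above hinge 55.5 toolx yaw 92.2 tilt [ 0.009  0.006 -1.   ] F [-3.  15.4  6. ] w 0.0
```

```bash
python3 -m creep '[-4,0,-7,0,1, -5,0,-7,0,1, -5,0,-7,0,1]'
python3 -c "from h import *;st()"
```

```text
clock: 4.12
tool_pos: [0.5307, 0.0254, 0.1318]
ee_rot: [-2.359, -2.074, -0.023]
ft_force: [0.7, 0.7, -0.7]
gripper_width: -0.0002
t 4.1 TCP in book axes from hinge mm [  5.2 120.1  96.8] tip z above hinge 79.8 toolx yaw 92.5 tilt [ 0.011  0.01  -1.   ] F [ 0.6  0.8 -0.7] w -0.0
```

```bash
cat >> h.py <<'E'
def theta(n="side"):
    st(); p,im,d=cam(n); Q=(pts(p,d)-H)@B.T*1000
    r=np.hypot(Q[...,1],Q[...,2]); t=np.arctan2(Q[...,2],Q[...,1])
    m=(abs(abs(Q[...,0])-50)<18)&(r>50)&(r<112)&(t>.15)&(t<3.1)
    print("theta",np.percentile(t[m],[20,50,80]).round(3),m.sum())
    k=Q[(abs(Q[...,0])<90)&(Q[...,2]<12)&(Q[...,2]>-15)&(abs(Q[...,1])<100)&(Q[...,1]<-20)]
    if len(k): print("stand -y edge",np.percentile(k[:,1],1).round(1),"x",np.percentile(k[:,0],[1,99]).round(1))
    return im
E
python3 -c "
from h import *
theta()
import numpy as np
Q=(np.load('side0.npz')['P']-H)@B.T*1000
k=Q[(abs(Q[...,0])<90)&(Q[...,2]<12)&(Q[...,2]>-15)&(abs(Q[...,1])<100)&(Q[...,1]<-20)]
print('before',np.percentile(k[:,1],1),np.percentile(k[:,0],[1,99]))"
```

```text
t 4.1 TCP in book axes from hinge mm [  5.2 120.1  96.8] tip z above hinge 79.8 toolx yaw 92.5 tilt [ 0.011  0.01  -1.   ] F [ 0.6  0.8 -0.7] w -0.0
theta [0.695 0.714 0.739] 1290
stand -y edge -90.7 x [-84.9  80.9]
before -88.17297125526656 [-84.86835105  80.64982376]
```

```bash
python3 -m creep '[-5,0,-3,0,1, -6,0,-5,0,1, -6,0,-5,0,1]'
python3 -c "from h import *;theta()"
```

```text
clock: 4.42
tool_pos: [0.5291, 0.0099, 0.1495]
ee_rot: [-2.356, -2.075, -0.033]
ft_force: [-2.2, 5.3, 3.7]
gripper_width: 0.0001
t 4.4 TCP in book axes from hinge mm [  6.3 104.6 114.5] tip z above hinge 97.5 toolx yaw 92.6 tilt [ 0.014  0.016 -1.   ] F [-3.   4.8  3.7] w 0.0
theta [0.86  0.881 0.912] 1379
stand -y edge -90.7 x [-84.9  80.8]
```

```bash
python3 -m creep '[-7,0,-4,0,1, -8,0,-4,0,1, -8,0,-4,0,1, -8,0,-3,0,1]'
python3 -c "from h import *;theta()"
```

```text
clock: 4.8
tool_pos: [0.5249, -0.0183, 0.1702]
ee_rot: [-2.349, -2.076, -0.046]
ft_force: [-5.7, 8.6, 10.9]
gripper_width: -0.0002
t 4.8 TCP in book axes from hinge mm [  7.   76.  135.2] tip z above hinge 118.2 toolx yaw 92.8 tilt [ 0.018  0.024 -1.   ] F [-7.1  7.5 10.9] w -0.0
theta [1.123 1.144 1.174] 1428
stand -y edge -90.7 x [-85.  81.]
```

```bash
python3 -m creep '[-7,0,0,0,1, -9,0,0,0,1, -9,0,0,0,1, -9,0,0,0,1]'
python3 -c "from h import *;theta()"
```

```text
clock: 5.18
tool_pos: [0.5218, -0.0499, 0.1796]
ee_rot: [-2.345, -2.081, -0.063]
ft_force: [-0.0, 1.6, 1.2]
gripper_width: -0.0005
t 5.2 TCP in book axes from hinge mm [  9.4  44.4 144.6] tip z above hinge 127.6 toolx yaw 93.1 tilt [ 0.026  0.031 -0.999] F [-0.3  1.6  1.2] w -0.0
theta [1.38  1.401 1.43 ] 1438
stand -y edge -90.9 x [-84.8  81. ]
```

```bash
python3 -m creep '[-8,-2,3,1,1, -9,-2,3,1,1, -10,-2,4,1,1, -10,-1,4,0,1, -10,-1,4,0,1, -10,-1,4,0,1]'
python3 -c "from h import *;theta()"
```

```text
clock: 5.73
tool_pos: [0.503, -0.1105, 0.1528]
ee_rot: [-2.406, -2.011, -0.061]
ft_force: [0.6, 0.5, 0.9]
gripper_width: 0.0001
t 5.7 TCP in book axes from hinge mm [  1.2 -18.5 117.8] tip z above hinge 100.8 toolx yaw 89.7 tilt [ 0.026  0.029 -0.999] F [0.5 0.6 0.9] w 0.0
theta [1.903 1.92  1.951] 1026
stand -y edge -90.6 x [-84.9  80.8]
```

```bash
python3 -m creep '[-9,0,6,0,1, -9,0,6,0,1, -9,0,6,0,1, -8,0,7,0,1, -7,0,7,0,1]'
python3 -c "from h import *;theta()"
```

```text
clock: 6.2
tool_pos: [0.4948, -0.1567, 0.1157]
ee_rot: [-2.408, -2.009, -0.059]
ft_force: [0.2, 0.8, 1.4]
gripper_width: 0.0002
t 6.2 TCP in book axes from hinge mm [  1.  -65.5  80.7] tip z above hinge 63.7 toolx yaw 89.6 tilt [ 0.025  0.028 -0.999] F [0.1 0.8 1.4] w 0.0
theta [2.499 2.503 2.52 ] 50
stand -y edge -90.5 x [-84.9  80.9]
```

```bash
python3 -m creep '[-5,0,7,0,1, -4,0,7,0,1, -4,0,7,0,1, -3,0,7,0,1, -2,0,7,0,1, -1,0,7,0,1]'
python3 -c "from h import *;theta('scene')"
```

```text
clock: 6.75
tool_pos: [0.4913, -0.177, 0.0674]
ee_rot: [-2.408, -2.008, -0.056]
ft_force: [-0.5, -1.3, 0.7]
gripper_width: -0.0
t 6.8 TCP in book axes from hinge mm [  1.1 -86.1  32.4] tip z above hinge 15.4 toolx yaw 89.5 tilt [ 0.024  0.028 -0.999] F [-0.3 -1.4  0.7] w -0.0
theta [2.923 2.95  2.967] 717
stand -y edge -82.4 x [-71.   85.4]
```

```bash
python3 -m creep '[0,0,5,0,1, 0,0,5,0,1, 0,0,4,0,1, 0,0,3,0,1]'
python3 -c "from h import *;st()"
```

```text
clock: 7.13
tool_pos: [0.4917, -0.1765, 0.0538]
ee_rot: [-2.408, -2.009, -0.053]
ft_force: [-21.2, 8.5, 45.0]
gripper_width: 0.0002
t 7.1 TCP in book axes from hinge mm [  1.4 -85.5  18.8] tip z above hinge 1.8 toolx yaw 89.6 tilt [ 0.022  0.026 -0.999] F [-22.4   4.7  45. ] w 0.0
```

The tip is pressing at the flat height (1.8 mm measured, 2.5 mm nominal), so the leaf is against its stop. I'll lift clear and check.

```bash
python3 -m creep '[0,0,-5,0,1, 0,0,-20,0,1, 0,0,-30,0,1, 0,0,-30,0,1, 10,0,-30,0,1, 20,0,-20,0,1, 30,0,0,0,1, 30,0,0,0,1]'
python3 -m creep '[35,0,0,0,1, 35,0,0,0,1, 35,0,0,0,1, 35,0,0,0,1, 35,0,0,0,1, 0,0,0,0,1, 0,0,0,0,1]'
python3 - <<'E'
from h import *
st()
for n in ("side","scene"):
    p,im,d=cam(n); 
    if n=="side": save("side3.png",im[120:400,130:410].repeat(2,0).repeat(2,1))
    P=pts(p,d);Q=(P-H)@B.T*1000; P0=np.load(n+"0.npz")["P"]
    for r0,r1 in((15,50),(50,85),(85,115)):
        m=(abs(Q[...,0])<65)&(-Q[...,1]>r0)&(-Q[...,1]<r1)&(Q[...,2]>-12)&(Q[...,2]<40); print(n,r0,r1,"z med",np.median(Q[m][:,2]).round(2),m.sum())
    def comps(P):
        m=(P[...,2]>.012)&(P[...,2]<.25)&(abs(P[...,0]-.5)<.3)&(P[...,1]<.4)&(P[...,1]>-.4)
        k,l,s,c=cv2.connectedComponentsWithStats(m.astype(np.uint8))
        for i in range(1,k):
            if s[i,4]>150: q=P[l==i];print(" ",s[i],q.min(0).round(3),q.max(0).round(3))
    comps(P)
    tip=Q[(abs(Q[...,0])<23)&(Q[...,1]<-122)&(Q[...,1]>-139)&(Q[...,2]>-15)];print("tab z",np.median(tip[:,2]) if len(tip) else None)
    im0=np.load(n+"0.npz")["im"]
E
```

```text
clock: 7.8
tool_pos: [0.5045, -0.0909, 0.1978]
ee_rot: [-2.412, -2.003, -0.055]
ft_force: [0.5, 0.2, -0.4]
gripper_width: 0.0001
clock: 8.38
tool_pos: [0.5384, 0.096, 0.2045]
ee_rot: [-2.408, -2.012, -0.063]
ft_force: [0.2, 0.5, 0.8]
gripper_width: 0.0001
t 8.4 TCP in book axes from hinge mm [  0.7 190.9 169.5] tip z above hinge 152.5 toolx yaw 89.7 tilt [ 0.029  0.028 -0.999] F [0.1 0.5 0.8] w 0.0
side 15 50 z med 1.74 978
side 50 85 z med 2.22 1096
side 85 115 z med 1.82 1029
  [206  79  47  35 700] [0.493 0.071 0.187] [0.576 0.109 0.25 ]
  [ 295  196   60  110 4288] [ 0.624 -0.265  0.012] [ 0.69  -0.058  0.191]
  [ 170  212  106   85 7470] [ 0.404 -0.238  0.012] [0.6   0.005 0.043]
  [ 193  312   71   63 2541] [ 0.44  -0.379  0.012] [ 0.538 -0.279  0.047]
tab z 1.73129209361636
scene 15 50 z med 3.74 725
scene 50 85 z med 4.28 693
scene 85 115 z med 3.8 559
  [374 113  26  29 332] [0.53  0.079 0.188] [0.579 0.111 0.249]
  [ 165  114   46  106 3398] [ 0.441 -0.374  0.012] [ 0.695 -0.193  0.194]
  [ 217  123  121   90 6325] [ 0.407 -0.234  0.012] [0.605 0.005 0.045]
  [249 203  27  31 645] [ 0.631 -0.103  0.012] [ 0.682 -0.055  0.055]
tab z 3.7803536636005495
```

View pics/side3.png

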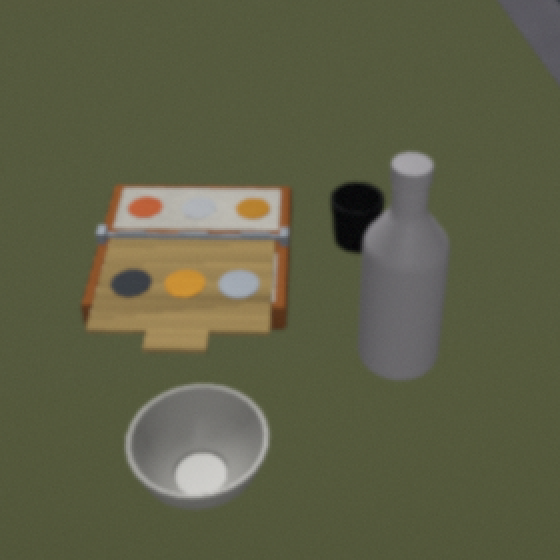

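The picture shows the leaf flat over the -y page with its tab at (177,340). It is level across its width and at the tab, the bystanders have not moved and the gripper is clear.

```bash
python3 -c "from workcell import manip;print(manip.finish_job())"
```

```text
the job is handed in; nothing more can be done
None
```

The leaf now lies flat on the -y side, and I handed the job in at about 8.5 s. I pushed its tab with the closed fingertips, up and over the spine. I then pressed it down to the stop, lifted clear and moved about 19 cm away; the leaf was never pinched.

**Leaf:** it is level to about 0.5 mm from near the hinge out to the tab. Its top reads 2 mm above the hinge line in the side camera and 4 mm in the scene camera; 2.5 mm is expected. The 2 mm difference between the cameras is within their calibration.

**Bystanders:** the bottle, bowl and pot read within 1 mm of where they started.

**Stand:** one rough depth reading of its -y edge changed by about 2.5 mm during the first push, when the sideways force reached about 15 N, then stayed steady. The pictures show no visible movement, but I can't rule out a shift of 1–2 mm.

**Forces:** the final press was about 45 N, through the fingertips, with about 22 N sideways. That is within the 120 N wrist limit, but firmer than it needed to be.

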